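# Reset the lamp interlock with its pair of keys

### The job

Reset the lamp interlock on the grey console: push the yellow shutter fully back, away from the console's front, to uncover the two green keys, then press both keys fully down together, one fingertip on each and never one key alone, hold them down for at least 2 seconds, and let both come up again. Finish clear of the console with the shutter still open, and leave the slide box, white dropping bottle, petri dish and brass weight where they stand.

Things in the scene. Friction and masses are not known exactly. Their poses are not given: they have to be found in the camera images.
- console: Grey control box fixed to the bench, 125 (x) x 150 (y) mm, its flat top (deck) 42 mm above the bench; origin at the centre of its underside. Its x points from its front to its back, y to the left seen from the front, z up; the front (black strip, two small pilot lamps) faces roughly to the robot. Aluminium shutter rails along x stand on the deck at y = +-58 to 68 mm, up to 64 mm above the bench.
- key_left_top (a point): Centre of the flat top of the left green round key, 24 mm in diameter, at (-22, +29, 54) mm in the console's frame when up: 12 mm above the deck, the two keys 58 mm apart along the console's y. Moves with the key. A dark bezel 33 mm across, 3 mm high, lies round it. The closed shutter hides it from above.
- key_right_top (a point): The same on the right green key, at (-22, -29, 54) mm in the console's frame.
- key_left (a joint): How far the left key is pressed, m: 0 up, 0.006 fully down; counts as pressed beyond 0.004. A spring resists with 0.7 N at first and 4.9 N fully down, and returns the key when let go.
- key_right (a joint): The same for the right key.
- shutter_lip (a point): Centre of the front face of the yellow shutter's upright lip: in the console's frame x = -42 mm when closed, +8 mm fully open, 71 mm above the bench. Shutter plate 40 (x) x 118 (y) x 3 mm, underside 57 mm above the bench, 3 mm over the keys; on its front edge the lip, 6 mm thick, 100 mm wide, top 82 mm above the bench. Pushed in the console's +x by a fingertip put down in front of the lip.
- shutter (a joint): How far the shutter is pushed back along the console's +x, m: 0 closed, 0.050 at its stop, fully open (beyond 0.045 counts as open). It starts at 0 to 0.010. Friction of about 1.5 N; it stays where it is left. While closed it covers both keys and they cannot be pressed through it.
- slide_box: Closed blue slide box, 98 x 115 x 34 mm, loose, origin at the centre of its underside; stands away from the console, in the other gap between the microscopes. Leave it alone. The microscopes are fixed and 0.40 m tall; the middle one stands between box and console near y = -0.06 m, its eyepieces reaching to x = 0.47 m, so cross in front of it (x below 0.4 m).
- oil_bottle: Small white dropping bottle with a white cap, 29 mm in diameter, 63 mm high, loose, origin at the centre of its underside; beside the console on its left. Leave it alone.
- dish: Petri dish with red contents, 59 mm in diameter, 14 mm high, loose, origin at the centre of its underside; beside the console on its right. Leave it alone.
- brass_weight: Brass knob weight, 22 mm in diameter, 30 mm high, loose, origin at the centre of its underside; in front of the console. Leave it alone.

How it is judged:
On the way, in this order (a step that is already met when the one before it is completed fails the run):
1. the shutter is pushed fully open, both keys still up (value of joint shutter above 0.045 m and value of joint each of key_left, key_right below 0.002 m), for 0.2 s.
2. both keys are held down together by the fingers for 2 s without a break, the shutter open (value of joint each of key_left, key_right above 0.004 m and value of joint shutter above 0.045 m and contact force between the fingers and key_left above 0.5 N and contact force between the fingers and key_right above 0.5 N), for 2 s.
At the end, for the whole second after the job is handed in: Both keys are up again (less than 1 mm down), the shutter is still open (beyond 45 of its 50 mm), and slide box, bottle, dish and weight are within 20 mm of where they stood (value of joint each of key_left, key_right below 0.001 m and value of joint shutter above 0.045 m and distance of each of slide_box, oil_bottle, dish, brass_weight from where it was at the start of the episode below 0.02 m); the robot touches nothing.
It fails at once if one key is pressed (beyond 4 mm) while the other is up (less than 2 mm down) ((value of joint key_left above 0.004 m and value of joint key_right below 0.002 m) or (value of joint key_right above 0.004 m and value of joint key_left below 0.002 m)).
It fails at once if the slide box is moved or lifted more than 20 mm (distance of slide_box from where it was at the start of the episode above 0.02 m).
It fails at once if the dropping bottle is moved or lifted more than 20 mm (distance of oil_bottle from where it was at the start of the episode above 0.02 m).
It fails at once if the petri dish is moved or lifted more than 20 mm (distance of dish from where it was at the start of the episode above 0.02 m).
It fails at once if the brass weight is moved or lifted more than 20 mm (distance of brass_weight from where it was at the start of the episode above 0.02 m).
It also fails if it takes over 48 s, if anything falls off the work surface, if the arm or the gripper's body presses on something with over 40 N, if the wrist force passes 120 N, or if a joint passes its speed limit or range.

### The arm

A 7-joint arm with a two-finger parallel gripper is mounted at the origin on a cart in front of the work surface, level with it; the furniture and walls round the work are solid. World frame = base frame: x ahead of the robot, y to its left, z up, the work surface at z = 0. Lengths are in m, angles in rad, forces in N, time in s.
With the tool pointing down it reaches from about 0.4 to 0.85 m from the base axis. Payload 10.4 kg.
Tool frame: the origin (TCP) lies midway between the tips of the shut fingers; the grasp point (between the pads) lies 19 mm behind it; y points along the fingers, z is the direction in which the jaws open and shut, and the axes are right-handed (so a half turn about y gives the same grasp; the last joint's range is limited). The gripper opens to 87 mm and grips with 3 to 60 N. Pads are 19 mm wide; open, the fingers measure 117 mm over their backs; the gripper's body (75 mm by 190 mm) begins 51 mm behind the grasp point.
Start: joints at [-1.323, 0.332, -0.065, 1.46, 0.022, 1.35, -0.088], TCP at [0.167, 0.602, 0.199] pointing down, gripper open.
Joint ranges: [-2.6, 2.6], [-0.5, 2.12], [-1.47, 1.34], [0.16, 2.42], [-1.27, 4.41], [0.06, 2.06], [-2.6, 2.6]. Speed limits (rad/s): [2.22, 2.22, 2.79, 2.79, 3.14, 3.14, 3.14].

### API

Orientations are given as a rotation vector (axis times angle).
In Python, from bench import * gives the robot as it stands. Calls block until the motion is done:
- move_pose(position, orientation): joint-space move of the TCP to a pose.
- movel(position, frame=None, velocity=0.15, guard=None): straight line of the TCP; frame=None keeps the orientation; velocity is the mean speed in m/s. With guard (N) it stops when the force on the tool has changed by that much, and returns True; else False.
- move_j(angles): joint-space move.
- open_jaws() and close(f_grip=None): open the fingers fully, or close them until they stop; f_grip is the grip in N (None keeps the last).
- dwell(seconds).
- inverse_kinematics(position, orientation): joint angles nearest the present ones, or None.
- read_state(): the state.
- grab_frame(name): name is "scene" or "side" or "wrist"; returns a dict with "pixels" (480x640x3 uint8, blue, green, red), "range_z" (480x640 float32, m along the optical axis (not along the pixel's ray), 0 where there is no reading), "fx", "fy", "cx", "cy" (pixels), "pose" (4x4, takes a point from camera to world coordinates); the wrist camera has in their place "mount" (4x4, takes a point from camera to tool coordinates, whose origin is the TCP and whose axes are the tool frame's). Camera axes: x right, y up, looking along -z (the intrinsics and any distortion apply to the point x, -y, -z); pixel columns grow to the right and rows downward; lengths in m; the calibration is good to about 2 mm. A picture is of the moment at which its call begins: read the wrist's pose just before it.
A pose or a line that the arm cannot do raises Unreachable and nothing moves.
- sign_off(): hands the job in, once; it reports no verdict.
The state is a dict: "time_s": time; "qpos": joint angles; "qvel": joint speeds; "effort": joint torques, N m; "position": TCP position; "eef_rot": TCP orientation; "force": force on the tool from outside, world axes, zero at the start; "torque": the same for the moment, N m; "finger_gap": finger opening in m.
Only numpy, scipy, OpenCV 4.12 (cv2) and the standard library are available. Lean on these libraries where they do the work, as an engineer would, in place of code of your own. Each camera call takes 0.05 s, during which the arm holds its last target.

## Working session

There is one attempt and no reset: what is moved stays moved. The work goes in short steps, each a Python script; the robot and the scene stay as the last script left them, time stands still between calls to the robot, and variables do not carry over. Pictures are saved under pics/ and viewed, and the job is handed in when it is done.

```bash
ls; mkdir -p pics
python3 - <<'E'
from bench import *
import cv2
s=read_state()
for k in ["time_s","position","eef_rot","finger_gap","force","qpos"]: print(k,s[k])
for n in ["scene","side","wrist"]:
    f=grab_frame(n); cv2.imwrite(f"pics/{n}0.png",f["pixels"])
    print(n,f["fx"],f["cx"],f["cy"],[k for k in f]); print(f.get("pose",f.get("mount")))
    import numpy as np; np.savez(f"{n}0.npz",**{k:v for k,v in f.items()})
E
```

```text
pics
time_s 0.0
position [0.16707124 0.60181645 0.19864356]
eef_rot [-1.56174817  0.21270121 -0.21248771]
finger_gap 0.08714915743829243
force [0.13620985 0.11002019 0.05074281]
qpos [-1.32261494  0.33287459 -0.06469441  1.4609595   0.02158916  1.34988118
 -0.08851273]
scene 624.0738289534457 318.54538275823484 244.14231586290472 ['pixels', 'range_z', 'fx', 'fy', 'cx', 'cy', 'pose']
[[ 0.63944736  0.38552479 -0.66518999 -0.41534275]
 [-0.76881372  0.32705612 -0.54950866 -0.80581232]
 [ 0.00570525  0.86278904  0.50553192  0.77645438]
 [ 0.          0.          0.          1.        ]]
side 621.5051291788509 330.3764782845616 238.4714760869869 ['pixels', 'range_z', 'fx', 'fy', 'cx', 'cy', 'pose']
[[ 8.88896028e-01  2.82804502e-01 -3.60396261e-01 -6.04483278e-04]
 [-4.57952600e-01  5.28000043e-01 -7.15189046e-01 -1.03620178e+00]
 [-1.19694411e-02  8.00773107e-01  5.98848198e-01  9.07321104e-01]
 [ 0.00000000e+00  0.00000000e+00  0.00000000e+00  1.00000000e+00]]
wrist 337.4183291616783 319.981126942701 239.56384598074123 ['pixels', 'range_z', 'fx', 'fy', 'cx', 'cy', 'mount']
[[ 4.99376054e-04 -9.63617257e-01 -2.67285489e-01 -7.25593061e-02]
 [ 4.90780976e-04  2.67285726e-01 -9.63617196e-01 -1.85301737e-01]
 [ 9.99999755e-01  3.50028719e-04  6.06401109e-04  2.74030296e-06]
 [ 0.00000000e+00  0.00000000e+00  0.00000000e+00  1.00000000e+00]]
```

View pics/scene0.png

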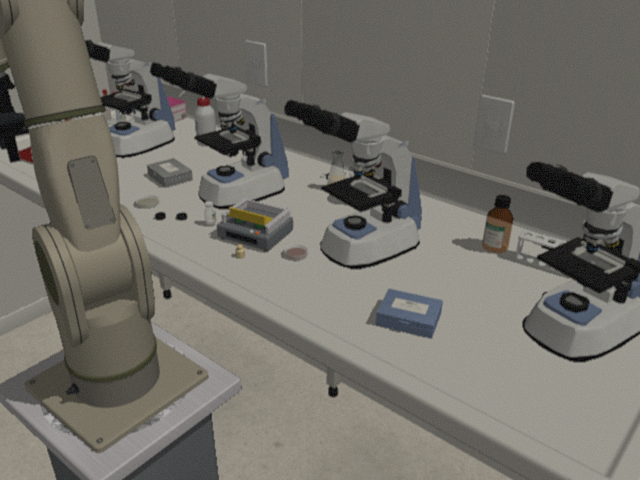

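View pics/side0.png

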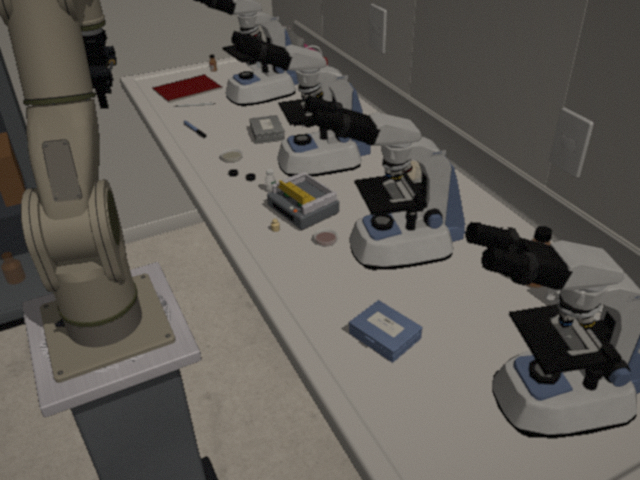

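View pics/wrist0.png

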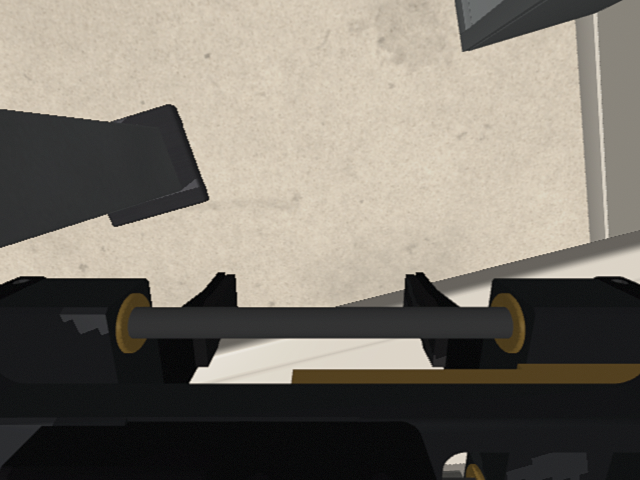

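The scene view shows the console at about (257,224) with its yellow shutter at (250,215). The bottle is at (210,213), the weight at (240,252), the dish at (295,253) and the blue box at (410,312). Next I'll get rough positions from the range image.

```bash
cat > h.py <<'E'
import numpy as np, cv2
from scipy.spatial.transform import Rotation as R
def pts(f,T=None):
    T=f["pose"] if T is None else T
    z=f["range_z"]; v,u=np.mgrid[0:480,0:640]
    x=(u-f["cx"])/f["fx"]*z; y=-(v-f["cy"])/f["fy"]*z
    return np.stack([x,y,-z],-1)@T[:3,:3].T+T[:3,3]
def ray(f,u,v,zp,T=None):
    T=f["pose"] if T is None else T
    d=T[:3,:3]@np.array([(u-f["cx"])/f["fx"],-(v-f["cy"])/f["fy"],-1.]); o=T[:3,3]
    return o+d*(zp-o[2])/d[2]
def toolT(s):
    T=np.eye(4); T[:3,:3]=R.from_rotvec(s["eef_rot"]).as_matrix(); T[:3,3]=s["position"]; return T
def yellow(f):
    h=cv2.cvtColor(f["pixels"],cv2.COLOR_BGR2HSV)
    return cv2.inRange(h,(22,150,90),(34,255,255))
E
python3 - <<'E'
from h import *
for n in ["scene","side"]:
    f=dict(np.load(n+"0.npz")); P=pts(f); m=yellow(f)>0
    k,l,st,c=cv2.connectedComponentsWithStats(m.astype(np.uint8)); i=1+np.argmax(st[1:,4]); m=l==i
    print(n,st[i],P[m].mean(0),P[m].min(0),P[m].max(0))
    for nm,(u,v) in dict(scene=dict(bottle=(210,209),weight=(240,250),dish=(295,253),box=(410,305),m1=(222,195),m1b=(165,70),m2b=(297,107)),side=dict(bottle=(270,178),weight=(275,224),dish=(325,238),box=(385,322),m1=(303,160),m1b=(235,45),m2b=(312,105)))[n].items(): print(nm,P[v,u].round(3))
    cv2.imwrite(f"pics/{n}c.png",cv2.resize(f["pixels"][150:270,180:340],None,fx=5,fy=5,interpolation=2))
E
```

```text
scene [228 208  44  17 304] [0.50645133 0.17342607 0.07196014] [0.48993065 0.12814528 0.04436371] [0.56844436 0.23544707 0.08593621]
bottle [0.499 0.309 0.049]
weight [0.436 0.137 0.023]
dish [0.517 0.036 0.016]
box [ 0.494 -0.295  0.034]
m1 [0.581 0.353 0.044]
m1b [0.478 0.398 0.39 ]
m2b [ 0.485 -0.005  0.386]
side [280 181  34  23 202] [0.5227712  0.175408   0.06970544] [0.49376952 0.12864908 0.05759367] [0.54715041 0.24221351 0.08816424]
bottle [0.5   0.309 0.045]
weight [0.44  0.139 0.022]
dish [0.527 0.039 0.014]
box [ 0.493 -0.292  0.035]
m1 [0.611 0.337 0.056]
m1b [0.66  0.975 0.171]
m2b [ 0.484 -0.002  0.383]
```

Run:
```python
from h import *
print(R.from_rotvec([-1.56174817,0.21270121,-0.21248771]).as_matrix().round(3))
```

```text
[[ 0.964 -0.     0.267]
 [-0.267 -0.001  0.964]
 [ 0.    -1.    -0.001]]
```

View pics/scenec.png

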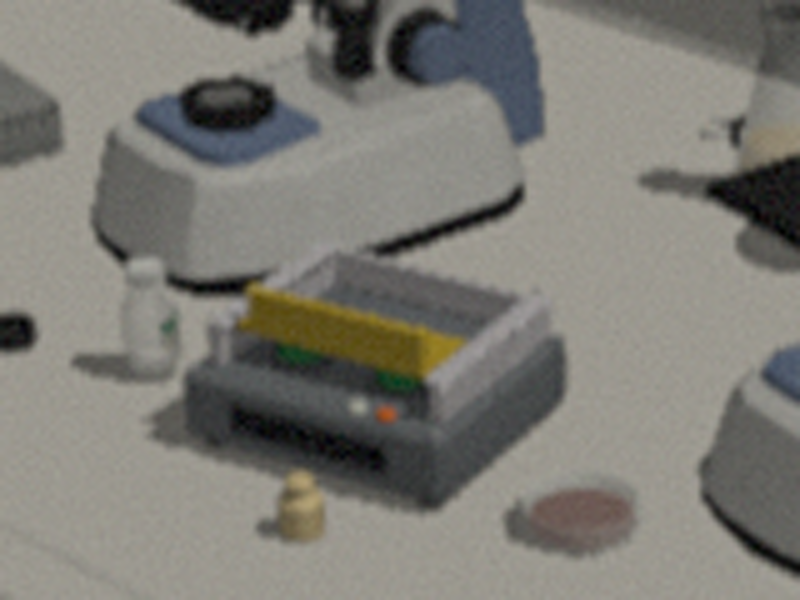

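View pics/sidec.png

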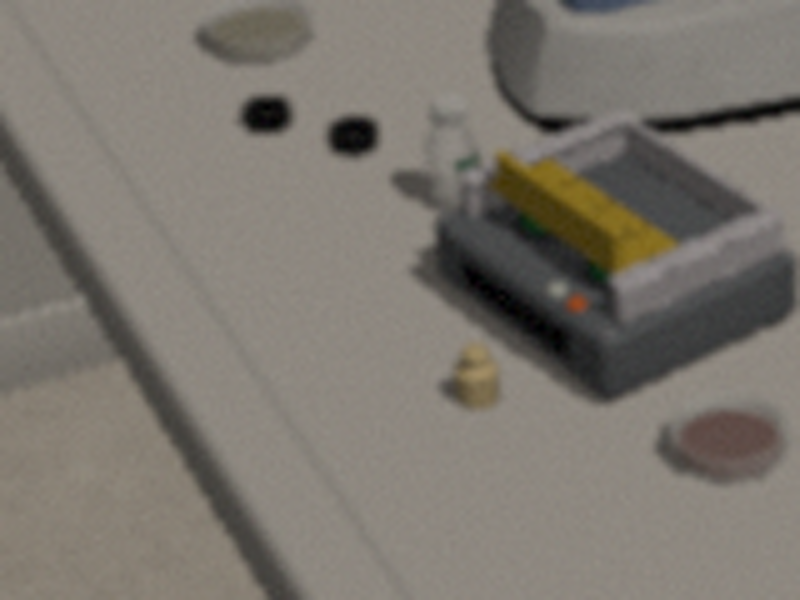

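Run:
```python
from bench import *
import cv2
s=read_state(); print(s["time_s"],s["finger_gap"])
r=close(3); s=read_state(); print(r,s["time_s"],s["finger_gap"])
cv2.imwrite("pics/wrist_closed.png",grab_frame("wrist")["pixels"])
r=open_jaws(); s=read_state(); print(r,s["time_s"],s["finger_gap"])
```

```text
0.15 0.0867860472409709
False 1.675 0.0002622842956637769
False 3.2417 0.08702913021709152
```

View pics/wrist_closed.png

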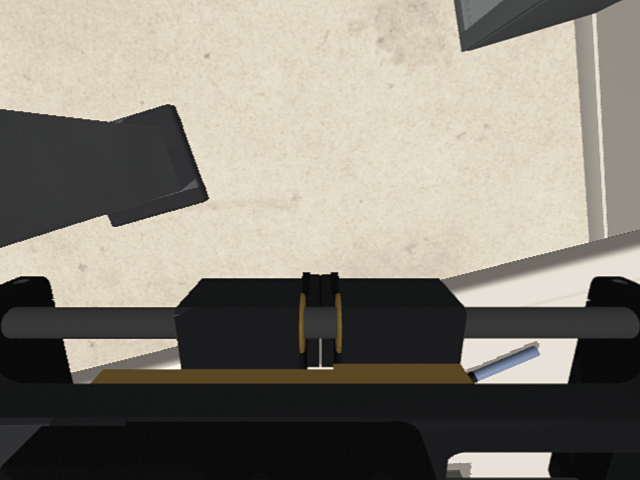

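```bash
cat >> h.py <<'E'
def ori(psi):
    """tool pointing down, tool x at world yaw psi, jaws along psi+90"""
    c,s=np.cos(psi),np.sin(psi)
    return R.from_matrix(np.array([[c,0,-s],[s,0,c],[0,-1,0]])).as_rotvec()
E
python3 - <<'E'
from bench import *
from h import *
for p in ([0.24,0.42,0.24],[0.40,0.18,0.27]):
    movel(p,ori(0),velocity=0.25)
s=read_state(); print(s["time_s"],s["position"],s["qpos"].round(2))
f=grab_frame("wrist"); T=toolT(s)@f["mount"]; f["T"]=T
cv2.imwrite("pics/w1.png",f["pixels"]); np.savez("w1.npz",**f)
f=grab_frame("scene"); cv2.imwrite("pics/s1.png",f["pixels"])
E
```

```text
5.5 [0.39933294 0.18098483 0.26973187] [-0.88 -0.14  0.32  1.82  0.04  1.46  1.  ]
```

View pics/w1.png

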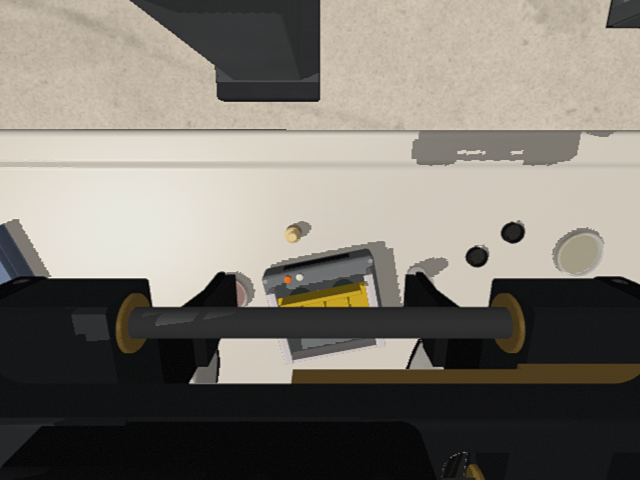

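View pics/s1.png

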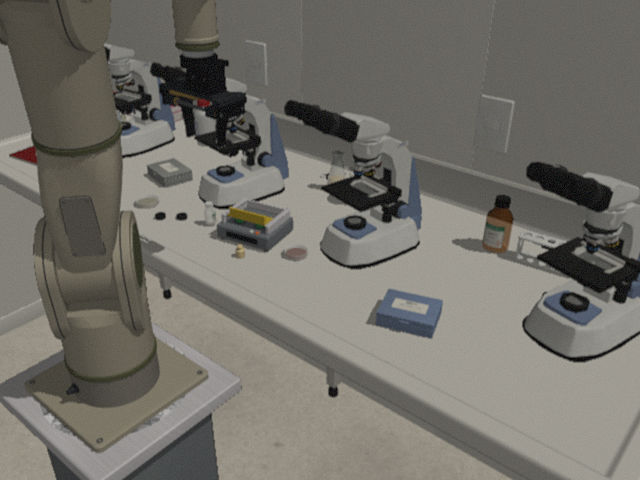

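Run:
```python
from h import *
f=dict(np.load("w1.npz")); P=pts(f,f["T"])
cv2.imwrite("pics/w1c.png",cv2.resize(f["pixels"][220:380,240:400],None,fx=5,fy=3.75,interpolation=2))
cv2.imwrite("pics/w1c.png",cv2.resize(f["pixels"][230:370,240:400],None,fx=5,fy=4.28,interpolation=0))
for v in range(246,310,3): print(v,[tuple((P[v,u]*1000).round().astype(int)) for u in (290,320,350,362)])
```

```text
246 [(np.int64(462), np.int64(138), np.int64(1)), (np.int64(462), np.int64(181), np.int64(1)), (np.int64(462), np.int64(223), np.int64(-1)), (np.int64(462), np.int64(240), np.int64(1))]
249 [(np.int64(467), np.int64(138), np.int64(-1)), (np.int64(466), np.int64(181), np.int64(1)), (np.int64(466), np.int64(223), np.int64(1)), (np.int64(463), np.int64(238), np.int64(11))]
252 [(np.int64(471), np.int64(138), np.int64(1)), (np.int64(471), np.int64(181), np.int64(1)), (np.int64(467), np.int64(222), np.int64(13)), (np.int64(463), np.int64(237), np.int64(24))]
255 [(np.int64(476), np.int64(138), np.int64(-1)), (np.int64(475), np.int64(181), np.int64(0)), (np.int64(467), np.int64(221), np.int64(26)), (np.int64(464), np.int64(235), np.int64(36))]
258 [(np.int64(480), np.int64(138), np.int64(1)), (np.int64(474), np.int64(181), np.int64(17)), (np.int64(467), np.int64(220), np.int64(38)), (np.int64(466), np.int64(235), np.int64(42))]
261 [(np.int64(485), np.int64(138), np.int64(0)), (np.int64(474), np.int64(181), np.int64(30)), (np.int64(470), np.int64(219), np.int64(42)), (np.int64(470), np.int
[... 2351 characters left out ...]
4(506), np.int64(181), np.int64(82)), (np.int64(516), np.int64(219), np.int64(60)), (np.int64(517), np.int64(234), np.int64(59))]
303 [(np.int64(510), np.int64(144), np.int64(81)), (np.int64(520), np.int64(181), np.int64(60)), (np.int64(521), np.int64(219), np.int64(60)), (np.int64(521), np.int64(235), np.int64(59))]
306 [(np.int64(514), np.int64(144), np.int64(82)), (np.int64(524), np.int64(181), np.int64(61)), (np.int64(524), np.int64(219), np.int64(61)), (np.int64(525), np.int64(235), np.int64(60))]
309 [(np.int64(367), np.int64(173), np.int64(377)), (np.int64(367), np.int64(181), np.int64(377)), (np.int64(367), np.int64(189), np.int64(376)), (np.int64(367), np.int64(192), np.int64(376))]
```

View pics/w1c.png

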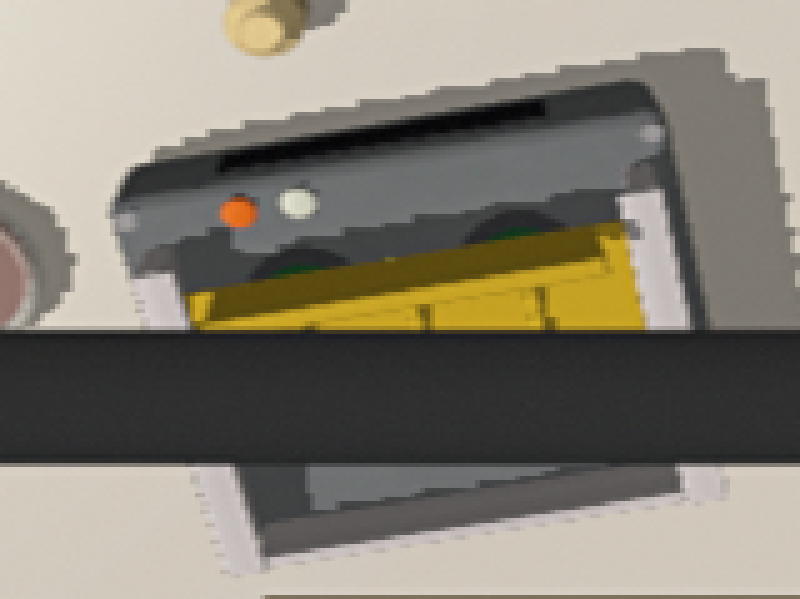

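```bash
cat > fit.py <<'E'
from h import *
def fit(f,T,verbose=1):
    P=pts(f,T); hsv=cv2.cvtColor(f["pixels"],cv2.COLOR_BGR2HSV)
    ok=(f["range_z"]>0)&(P[...,0]>.4)&(P[...,0]<.7)&(P[...,1]>.06)&(P[...,1]<.3)
    Y=(hsv[...,0]>20)&(hsv[...,0]<36)&(hsv[...,1]>140)&ok
    lip=P[Y&(P[...,2]>.063)&(P[...,2]<.079)]
    a=np.polyfit(lip[:,1],lip[:,0],1); r=lip[:,0]-np.polyval(a,lip[:,1]); lip=lip[abs(r)<.003]; a=np.polyfit(lip[:,1],lip[:,0],1)
    fr=P[ok&(P[...,2]>.012)&(P[...,2]<.034)&(P[...,0]<.52)&(P[...,0]>.45)&(P[...,1]>.11)&(P[...,1]<.235)]
    b=np.polyfit(fr[:,1],fr[:,0],1)
    for _ in range(3):
        r=fr[:,0]-np.polyval(b,fr[:,1]); fr=fr[abs(r)<.003]; b=np.polyfit(fr[:,1],fr[:,0],1)
    print("yaw lip,front",np.degrees(-np.arctan(a[0])),np.degrees(-np.arctan(b[0])),len(lip),len(fr))
    psi=-np.arctan((a[0]*2+b[0])/3); ex=np.array([np.cos(psi),np.sin(psi)]); ey=np.array([-ex[1],ex[0]])
    print("lip x' %.4f front x' %.4f"%((lip[:,:2]@ex).mean(),(fr[:,:2]@ex).mean()))
    top=P[Y&(P[...,2]>.079)&(P[...,2]<.086)][:,:2]@ey
    print("lip top y'",top.min(),top.max(),(top.min()+top.max())/2)
    ra=P[ok&~Y&(P[...,2]>.058)&(P[...,2]<.07)][:,:2]; ry=ra@ey
    print("rails y'",np.percentile(ry,[1,99]),np.percentile(ry,[1,99]).mean(), "x'",np.percentile(ra@ex,[1,99]))
    return psi,ex,ey
if __name__=="__main__":
    f=dict(np.load("w1.npz")); fit(f,f["T"])
    for n in("scene","side"):
        f=dict(np.load(n+"0.npz")); print(n)
        try: fit(f,f["pose"])
        except Exception as e: print(e)
E
python3 fit.py
```

```text
yaw lip,front 11.955212190479369 12.139190429076343 358 482
lip x' 0.5289 front x' 0.5020
lip top y' 0.022239821624038536 0.1210028426996313 0.07162133216183492
rails y' [0.00404276 0.13897422] 0.07150848728904922 x' [0.51912657 0.62353754]
scene
yaw lip,front 11.866692750785374 12.313211018360526 148 258
lip x' 0.5288 front x' 0.5019
lip top y' 0.020978427387956765 0.11802916649432961 0.06950379694114318
rails y' [0.00131566 0.1390455 ] 0.07018057839640086 x' [0.51702552 0.62520098]
side
yaw lip,front -3.4919153916210317 12.079135865202995 5 173
lip x' 0.5229 front x' 0.4819
lip top y' 0.11293646355201772 0.20974005942196924 0.16133826148699348
rails y' [0.09481128 0.24322766] 0.1690194722530475 x' [0.48723462 0.6103857 ]
```

```bash
cat >> h.py <<'E'
PSI=np.radians(12.0); EX=np.array([np.cos(PSI),np.sin(PSI)]); EY=np.array([-EX[1],EX[0]])
ORG=np.array([0.5645,0.0714])  # console origin in rotated axes
def con(x,y,z):
    p=(ORG[0]+x)*EX+(ORG[1]+y)*EY; return np.array([p[0],p[1],z])
E
python3 - <<'E'
from bench import *
from h import *
print(con(0,0,0),con(-.022,0,.054),con(-.022,.029,.054))
for n,p,o in (("a",con(-.0155,0,.12),ori(PSI-np.pi/2)),("b",con(-.0155,0,.12),ori(PSI+np.pi/2)),("b2",con(.03,0,.05),ori(PSI+np.pi/2)),("a2",con(.03,0,.05),ori(PSI-np.pi/2)),("c",con(-.022,0,.05),ori(PSI))):
    q=inverse_kinematics(p,o); print(n,None if q is None else np.round(q,2))
E
```

```text
[0.53731943 0.18720589 0.        ] [0.51580018 0.18263183 0.054     ] [0.50977074 0.21099811 0.054     ]
a [-0.76  0.24  0.39  1.77 -0.1   1.15 -0.13]
b [ 0.49  0.47 -1.13  1.71  0.45  1.25  2.6 ]
b2 [ 0.35  0.61 -0.99  1.66  0.55  1.18  2.57]
a2 [-0.75  0.42  0.42  1.72 -0.19  1.04 -0.05]
c [-0.82  0.31  0.46  1.86 -0.16  1.    1.49]
```

Run:
```python
from bench import *
from h import *
o=ori(PSI-np.pi/2)
move_pose(con(-.0156,0,.14),o)
g=movel(con(-.0156,0,.051),o,velocity=.12,guard=8)
s=read_state(); print(g,s["time_s"],s["position"],s["finger_gap"],s["force"])
f=grab_frame("side"); cv2.imwrite("pics/sd2.png",cv2.resize(f["pixels"][60:260,200:440],None,fx=3.2,fy=3,interpolation=2))
f=grab_frame("scene"); cv2.imwrite("pics/sc2.png",cv2.resize(f["pixels"][60:260,150:390],None,fx=3.2,fy=3,interpolation=2))
```

```text
False 7.55 [0.52258081 0.18423068 0.05181067] 0.08655293968340246 [-0.93777413  0.0369146   0.6292969 ]
```

View pics/sd2.png

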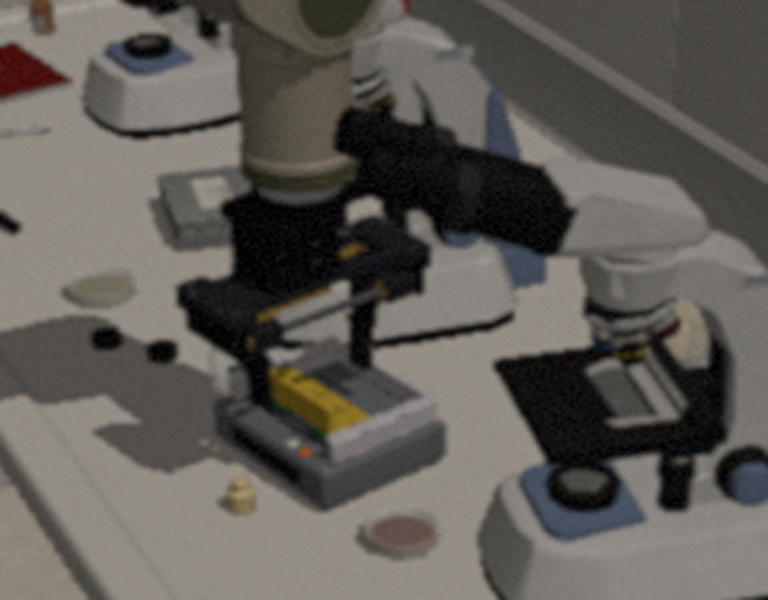

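View pics/sc2.png

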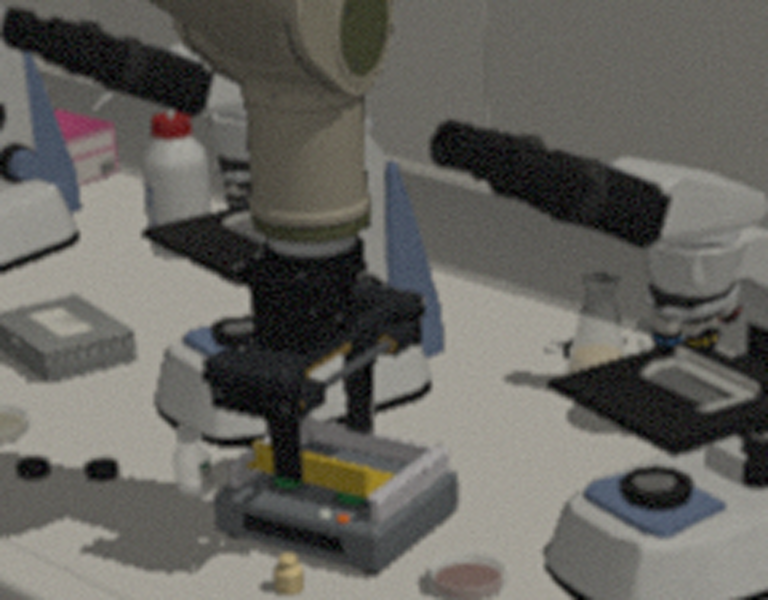

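Run:
```python
from h import *
def proj(f,p):
    T=np.linalg.inv(f["pose"]); c=T[:3,:3]@p+T[:3,3]; return f["cx"]+f["fx"]*c[0]/-c[2], f["cy"]-f["fy"]*c[1]/-c[2]
for n,u0,v0 in(("scene",150,60),("side",200,60)):
    f=dict(np.load(n+"0.npz"))
    for nm,p in dict(front=con(-.0156-.0435,0,.051),rear=con(-.0156+.0435,0,.051),frontup=con(-.0156-.0435,0,.1),key=con(-.022,.029,.054),lipL=con(-.0356,.05,.082),lipR=con(-.0356,-.05,.082)).items():
        u,v=proj(f,p); print(n,nm,((u-u0)*3.2),((v-v0)*3))
```

```text
scene front 291.9606649649496 502.7456336023416
scene rear 354.07532115352825 458.6020590268314
scene frontup 288.187510488173 448.2913793435042
scene key 287.276785004798 472.29766533293275
scene lipL 252.14110220980058 443.0045364717133
scene lipR 363.5617775535444 470.3223053797737
side front 266.49052066920376 427.85603118226595
side rear 354.5686444876419 391.5133952985498
side frontup 262.82004604878915 377.73646414182605
side key 282.76371767092024 394.9629304971822
side lipL 251.40049280496532 362.3600827558839
side lipR 327.6799423677745 411.5823785247241
```

Run:
```python
from bench import *
from h import *
r=close(6); s=read_state(); print(r,s["time_s"],s["position"],s["finger_gap"],s["force"])
f=grab_frame("side"); cv2.imwrite("pics/sd3.png",cv2.resize(f["pixels"][60:260,200:440],None,fx=3.2,fy=3,interpolation=2))
```

```text
False 8.925 [0.52199957 0.18397776 0.050944  ] 0.005956071684054162 [-0.92559109  0.34495074 -0.16743667]
```

View pics/sd3.png

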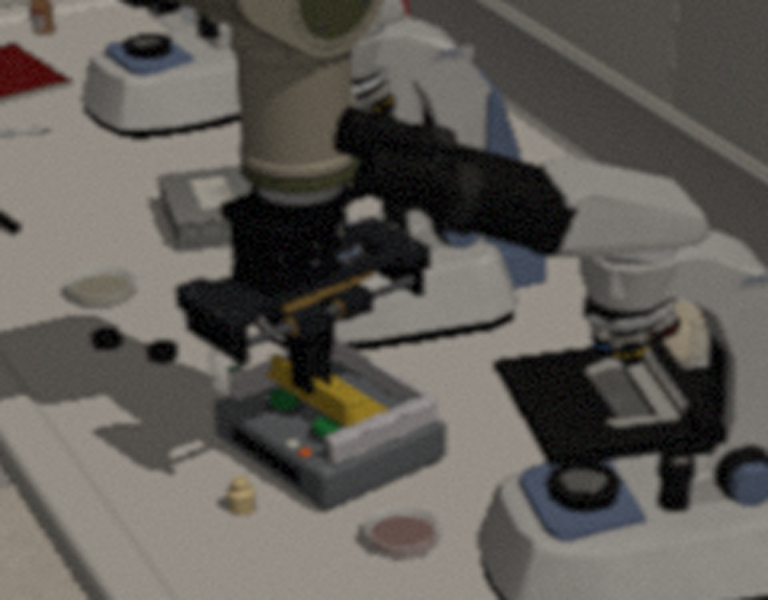

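Run:
```python
from bench import *
from h import *
o=ori(PSI-np.pi/2)
g=movel(con(-.0156+.0275,0,.051),o,velocity=.05,guard=10)
s=read_state(); print(g,s["time_s"],s["position"],s["finger_gap"],s["force"])
print("x'",s["position"][:2]@EX-ORG[0])
movel(s["position"]+[0,0,.09],o,velocity=.1)
s=read_state(); print(s["time_s"],s["finger_gap"],s["force"])
for n in("side","scene"):
    f=grab_frame(n); cv2.imwrite(f"pics/{n}4.png",cv2.resize(f["pixels"][60:260,150:390],None,fx=3.2,fy=3,interpolation=2)); np.savez(n+"4.npz",**f)
print(read_state()["finger_gap"])
```

```text
True 9.5667 [0.54850478 0.18965877 0.05068366] 0.006082718755997339 [-2.65186706 -1.15565406  5.45620666]
x' 0.011450907092040996
10.625 0.0006015894766219865 [-0.22003174  1.11875421 -0.75154863]
0.0002677029531675682
```

View pics/side4.png

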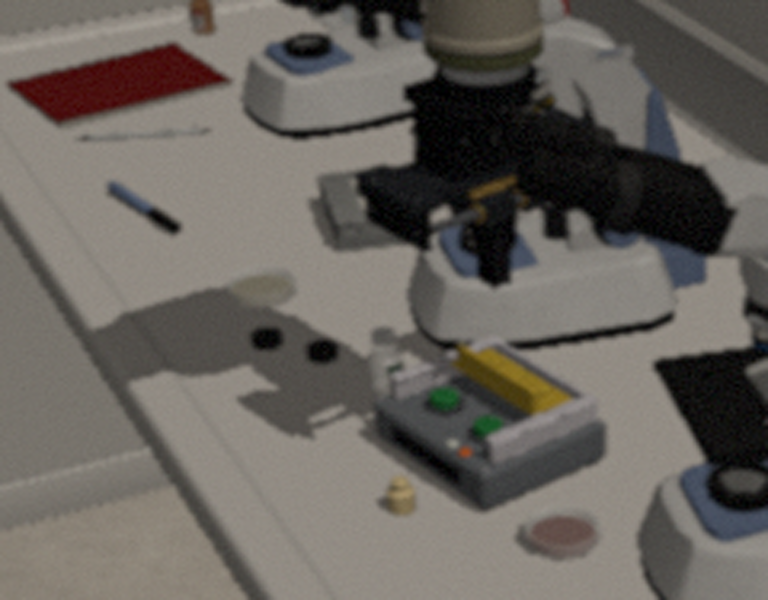

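View pics/scene4.png

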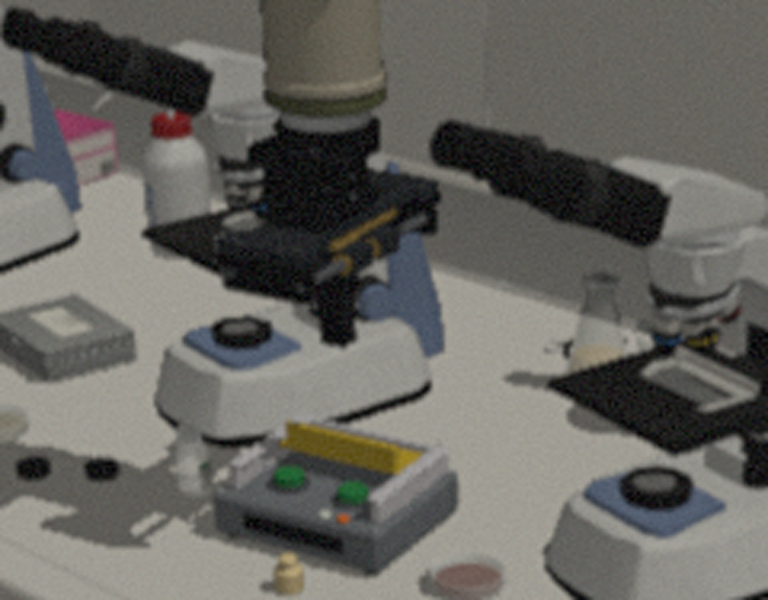

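Run:
```python
from h import *
f=dict(np.load("w1.npz")); P=pts(f,f["mount"])*1000
m=(f["range_z"]>0)&(f["range_z"]<.26)&(P[...,1]>-60)
v,u=np.nonzero(m); print(len(v),u.min(),u.max(),v.min(),v.max())
Q=P[m]
for y0 in range(-60,10,4):
    q=Q[(Q[:,1]>=y0)&(Q[:,1]<y0+4)]
    if len(q):
        l=q[q[:,2]<0];r=q[q[:,2]>0]
        print(y0,len(q),"x",q[:,0].min().round(1),q[:,0].max().round(1),"L",np.percentile(l[:,2],[0,5,50,95,100]).round(1) if len(l) else '',"R",np.percentile(r[:,2],[0,5,50,95,100]).round(1) if len(r) else '')
for vv in (271,274,277,280,285,290): print(vv,[tuple(P[vv,uu].round().astype(int).tolist()) for uu in (403,406,410,415,420,425,430,435)])
```

```text
2345 183 455 272 347
-60 270 x -11.4 10.2 L [-56.5 -54.7 -49.  -44.  -43.7] R [43.  43.2 48.5 54.1 54.8]
-56 258 x -11.5 10.3 L [-55.2 -53.9 -48.8 -44.6 -44.3] R [43.4 43.8 47.8 53.1 54.3]
-52 267 x -11.5 -3.9 L [-54.4 -53.  -47.6 -44.2 -43.5] R [43.2 43.4 46.7 52.  53.1]
-48 271 x -11.6 -2.4 L [-53.  -52.2 -46.9 -43.8 -43.6] R [42.8 42.9 45.8 51.1 52. ]
-44 239 x -11.5 0.0 L [-52.9 -51.9 -45.6 -43.8 -43.7] R [42.6 42.9 45.2 51.1 52.1]
-40 248 x -11.5 2.3 L [-52.9 -52.1 -45.4 -43.7 -43.6] R [42.7 42.8 43.8 50.9 52. ]
-36 255 x -11.7 4.3 L [-52.9 -51.7 -44.9 -43.7 -43.6] R [42.7 42.9 44.3 51.1 52. ]
-32 239 x -11.2 5.9 L [-52.8 -51.9 -44.2 -43.7 -43.5] R [42.7 42.9 43.4 50.7 51.6]
-28 244 x -11.5 7.8 L [-52.7 -52.3 -44.3 -43.8 -43.6] R [42.7 42.8 43.2 51.1 51.9]
-24 54 x -10.7 8.8 L [-50.3 -49.5 -44.4 -44.  -43.9] R [42.9 42.9 43.4 49.7 50.3]
271 [(100, 270, 119), (99, 266, 122), (94, 253, 124), (91, 244, 128), (89, 240, 134), (91, 244, 142), (101, 271, 158), (100, 269, 164)]
274 [(105, 269, 119), (-9, -23, 44), (-9, -23, 46), (-10, -26, 48), (-11, -28, 50), (90, 231, 138), (105, 270, 158), (105, 269, 165)]
277 [(110, 270, 119), (-9, -26, 43), (-9, -27, 45), (-10, -29, 47), (-10, -30, 49), (-11, -31, 51), (94, 230, 145), (110, 270, 166)]
280 [(114, 269, 120), (-7, -27, 43), (-9, -31, 44), (-9, -32, 46), (-11, -35, 48), (-11, -35, 50), (96, 224, 143), (115, 271, 166)]
285 [(122, 269, 120), (-6, -29, 43), (-8, -35, 43), (-9, -37, 45), (-9, -37, 47), (-11, -42, 48), (-11, -41, 50), (122, 269, 167)]
290 [(130, 269, 121), (-3, -29, 43), (-6, -36, 43), (-10, -44, 43), (-9, -43, 46), (-10, -45, 47), (-11, -46, 49), (-11, -46, 51)]
```

Run:
```python
from bench import *
from h import *
s=read_state(); p=s["position"]; print(p,s["time_s"])
for n in("scene","side"):
    f=dict(np.load(n+"4.npz")); T=np.linalg.inv(f["pose"])
    for dz in (0,.01,.02,.03):
        c=T[:3,:3]@(p+[0,0,dz])+T[:3,3]; print(n,dz,((f["cx"]+f["fx"]*c[0]/-c[2]-150)*3.2).round(), ((f["cy"]-f["fy"]*c[1]/-c[2]-60)*3).round())
    P=pts(f); m=(np.linalg.norm(P[...,:2]-p[:2],axis=-1)<.02)&(P[...,2]>.1)&(P[...,2]<.2); print(np.percentile(P[m][:,2],[0,1,5]))
```

```text
[0.54808    0.18949026 0.13988476] 10.725
scene 0 337.0 369.0
scene 0.01 337.0 358.0
scene 0.02 336.0 346.0
scene 0.03 335.0 335.0
[0.16183868 0.16373467 0.16590435]
side 0 494.0 307.0
side 0.01 493.0 296.0
side 0.02 493.0 286.0
side 0.03 492.0 275.0
[0.16231607 0.16443158 0.16725666]
```

```bash
cat > keys.py <<'E'
from h import *
def keys(f,T=None):
    h=cv2.cvtColor(f["pixels"],cv2.COLOR_BGR2HSV); m=cv2.inRange(h,(50,120,50),(80,255,255))
    k,l,st,c=cv2.connectedComponentsWithStats(m); out=[]
    Tm=f["pose"] if T is None else T
    for i in range(1,k):
        p=ray(f,*c[i],.054,Tm)
        if st[i,4]>15 and abs(p[0]-.515)<.06 and abs(p[1]-.18)<.08:
            out.append((st[i].tolist(),c[i].round(1),(p[:2]@EX-ORG[0]).round(4),(p[:2]@EY-ORG[1]).round(4)))
    return out
E
python3 - <<'E'
from bench import *
from keys import *
movel(con(-.05,0,.20),ori(PSI),velocity=.25)
s=read_state(); f=grab_frame("wrist"); T=toolT(s)@f["mount"]; f["T"]=T; np.savez("w2.npz",**f)
cv2.imwrite("pics/w2.png",f["pixels"]); print(s["time_s"])
for o in keys(f,T): print("wrist",o)
for n in("scene","side"):
    f=grab_frame(n); cv2.imwrite(f"pics/{n}5.png",f["pixels"])
    for o in keys(dict(np.load(n+"4.npz"))): print(n,o)
E
```

```text
12.4417
wrist ([282, 236, 23, 24, 416], array([293.5, 247.5]), np.float64(-0.0225), np.float64(-0.0277))
wrist ([338, 236, 23, 23, 416], array([349.3, 247.2]), np.float64(-0.0227), np.float64(0.0295))
scene ([236, 216, 9, 6, 47], array([239.9, 218.5]), np.float64(-0.0264), np.float64(0.0256))
scene ([256, 221, 9, 7, 48], array([259.9, 223.8]), np.float64(-0.0261), np.float64(-0.0321))
side ([285, 190, 8, 6, 43], array([288.4, 192.5]), np.float64(-0.0242), np.float64(0.0258))
side ([298, 199, 8, 6, 32], array([301.5, 201.3]), np.float64(-0.0235), np.float64(-0.0286))
```

View pics/w2.png

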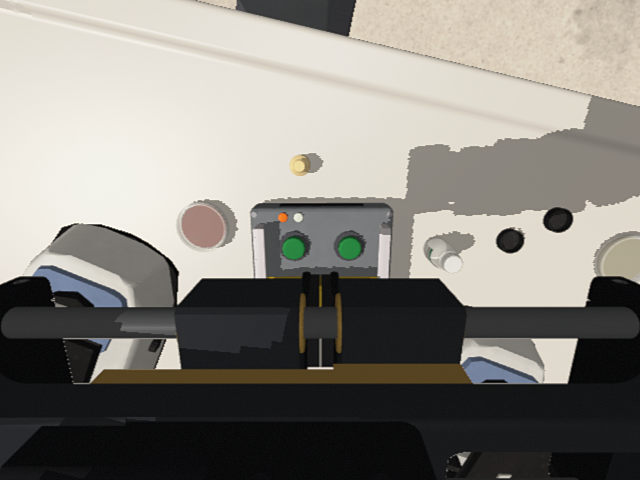

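Run:
```python
from bench import *
from h import *
o=ori(PSI); x,y=-.0226,.0009
movel(con(x,y,.075),o,velocity=.2)
print(movel(con(x,y,.030),o,velocity=.08,guard=4))
s=read_state(); print(s["time_s"],s["position"],s["force"])
print(movel(con(x,y,.010),o,velocity=.02,guard=3))
s=read_state(); print(s["time_s"],s["position"],s["force"])
dwell(.1); s=read_state(); print(s["time_s"],s["position"],s["force"])
```

```text
False
14.0917 [0.51521674 0.18343587 0.03019769] [-0.04939945  0.5293709   0.23007723]
True
14.7083 [0.5150205  0.18337574 0.01938121] [-2.08309617 -0.68818183  7.71165673]
14.8083 [0.51501112 0.18343793 0.01937447] [-0.99351244 -0.97451016  6.46025896]
```

Run:
```python
from bench import *
from h import *
o=ori(PSI); x,y=-.0226,.0009
movel(con(x,y,.055),o,velocity=.12)
open_jaws()
print(movel(con(x,y,.0290),o,velocity=.05,guard=4))
s=read_state(); print(s["time_s"],s["position"],s["force"],s["finger_gap"])
for n in("side","scene"):
    f=grab_frame(n); np.savez(n+"6.npz",**f)
    a=(110,200) if n=="side" else (130,190)
    cv2.imwrite(f"pics/{n}6.png",cv2.resize(f["pixels"][a[0]:a[0]+120,a[1]:a[1]+160],None,fx=5,fy=5,interpolation=2))
```

```text
False
17.4417 [0.5151034  0.18336711 0.02897792] [ 0.39952895 -0.43307017 -0.28215213] 0.08706901487020313
```

View pics/side6.png

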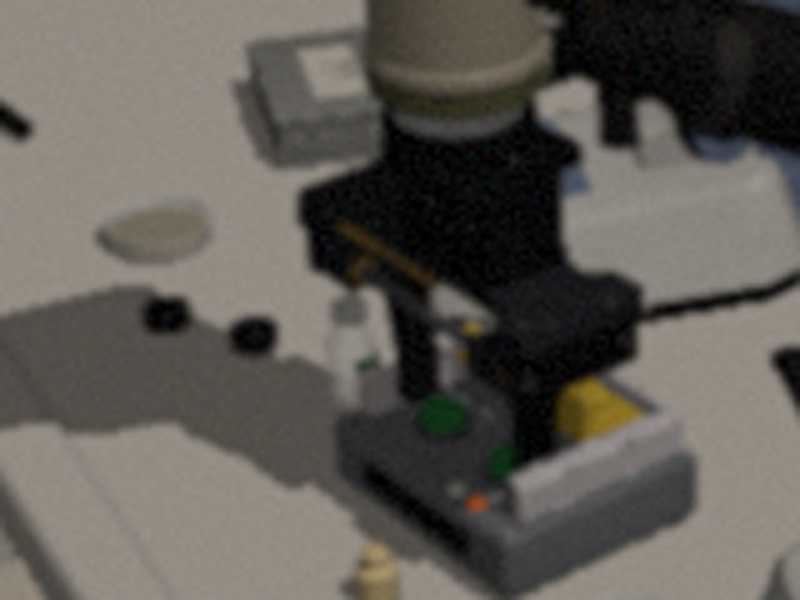

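View pics/scene6.png

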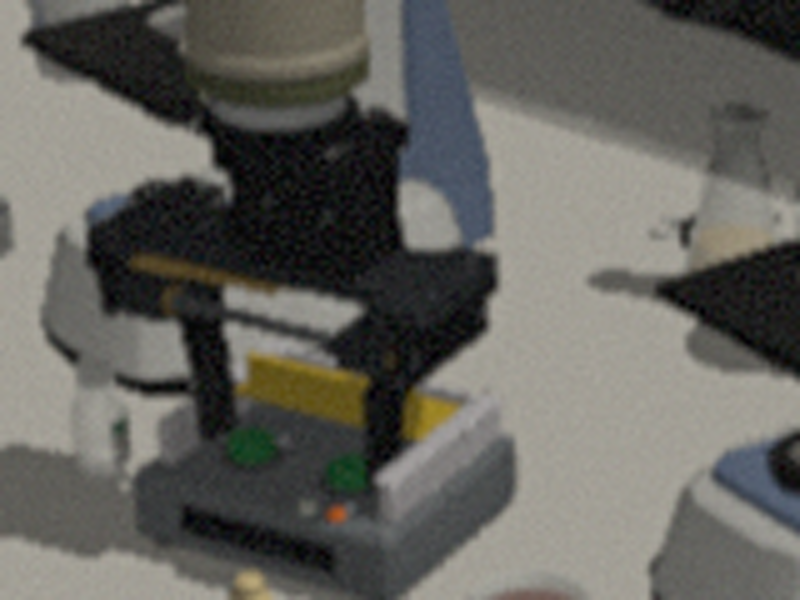

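Run:
```python
from bench import *
from h import *
o=ori(PSI); x,y=-.0226,.0009
movel(con(x,y,.0285),o,velocity=.05)
s=read_state(); print(s["position"],s["force"])
r=close(25)
s=read_state(); print(r,s["time_s"],s["position"],s["force"],s["finger_gap"])
if abs(s["finger_gap"]-.082)<.003:
    p=s["position"].copy(); F0=s["force"][2]
    for d in (.001,.002,.003):
        q=p.copy(); q[2]-=d; movel(q,o,velocity=.02); s=read_state(); print(d,s["time_s"],s["position"],s["force"]-0,s["force"][2]-F0,s["finger_gap"])
```

```text
[0.51511061 0.18345416 0.02864996] [-0.24618289 -0.28951789  0.35489212]
False 18.1667 [0.51501584 0.18381374 0.02861312] [0.43061421 2.19029808 0.86870306] 0.07841273856705734
```

Run:
```python
from bench import *
from h import *
for n in("side","scene"):
    f=grab_frame(n); np.savez(n+"7.npz",**f)
    a=(110,200) if n=="side" else (130,190)
    cv2.imwrite(f"pics/{n}7.png",cv2.resize(f["pixels"][a[0]+60:a[0]+120,a[1]+20:a[1]+100],None,fx=10,fy=10,interpolation=2))
s=read_state(); print(s["time_s"],s["position"],s["force"],s["finger_gap"])
```

```text
18.2667 [0.51501694 0.18379343 0.02859177] [-0.02602155  1.15410635  1.30245054] 0.07820638673944011
```

View pics/side7.png

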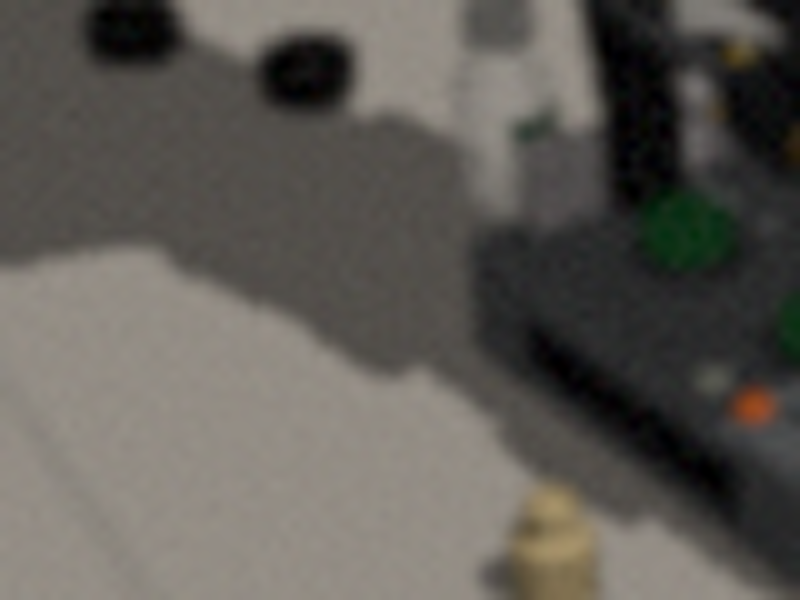

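View pics/scene7.png

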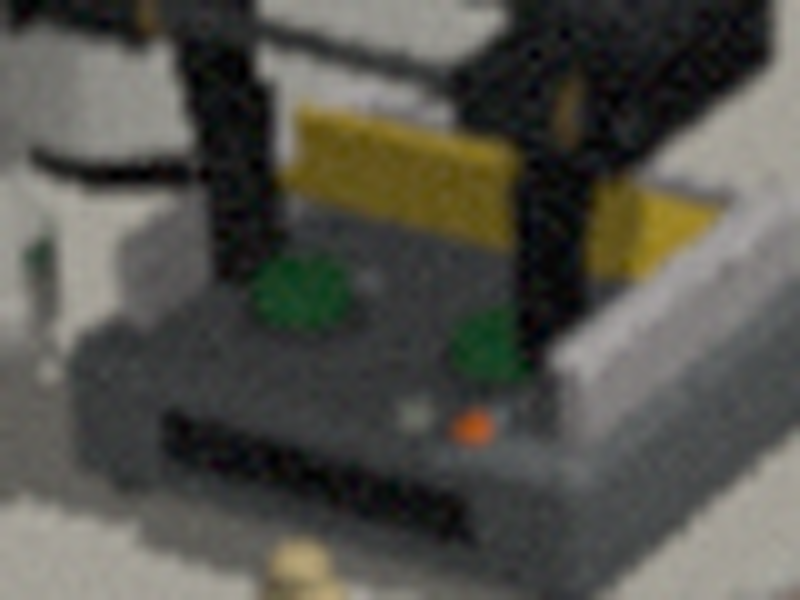

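Run:
```python
from bench import *
from h import *
o=ori(PSI)
s=read_state(); p=s["position"].copy(); F0=s["force"][2]
for d in (.001,.002,.003):
    q=p.copy(); q[2]=.0285-d; movel(q,o,velocity=.01); s=read_state(); print(d,s["time_s"],s["position"],s["force"].round(2),s["torque"].round(2),s["finger_gap"])
```

```text
0.001 18.525 [0.51503082 0.18379594 0.02754191] [-1.27  1.34  2.37] [0.33 0.29 0.03] 0.0779978696113171
0.002 18.775 [0.51502058 0.18381765 0.02655593] [-2.23  1.53  4.29] [0.34 0.42 0.  ] 0.07819329496737469
0.003 19.025 [0.51504431 0.18378558 0.02556607] [-1.7  -0.2   5.04] [ 0.31  0.55 -0.05] 0.07842867585684908
```

Run:
```python
from bench import *
from h import *
o=ori(PSI)
s=read_state(); p=s["position"].copy()
for d in (.004,.005,.0057):
    q=p.copy(); q[2]=.0285-d; movel(q,o,velocity=.012); s=read_state(); print(d,s["time_s"],s["position"],s["force"].round(2),s["torque"].round(2),s["finger_gap"])
for n in("side","scene"):
    f=grab_frame(n); np.savez(n+"8.npz",**f)
    a=(110,200) if n=="side" else (130,190)
    cv2.imwrite(f"pics/{n}8.png",cv2.resize(f["pixels"][a[0]+60:a[0]+120,a[1]+20:a[1]+100],None,fx=10,fy=10,interpolation=2))
s=read_state(); print(s["time_s"],s["position"],s["force"].round(2),s["torque"].round(2))
# key top heights by depth before/after
for n in ("scene","side"):
  for k in (7,8):
    f=dict(np.load(f"{n}{k}.npz")); P=pts(f); h=cv2.cvtColor(f["pixels"],cv2.COLOR_BGR2HSV); m=cv2.inRange(h,(50,100,30),(80,255,255))>0
    for sg in(1,-1):
        X=P[...,:2]@EX-ORG[0]; Y=P[...,:2]@EY-ORG[1]
        mm=m&(abs(X+.022)<.014)&(abs(Y-sg*.029)<.014); print(n,k,sg,mm.sum(),np.median(P[mm][:,2]).round(4))
```

```text
0.004 19.275 [0.51506286 0.18384876 0.02466277] [-3.29  1.72  7.09] [0.27 0.71 0.02] 0.07822712897859485
0.005 19.525 [0.51508141 0.18383197 0.02377865] [-4.1   0.82  7.89] [0.22 0.79 0.02] 0.07797883500385672
0.0057 19.775 [0.51506049 0.18385584 0.02314872] [-4.64  0.37  8.89] [0.19 0.94 0.01] 0.07840570113187749
19.875 [0.51509209 0.18381584 0.0231789 ] [-3.8   0.5   8.07] [ 0.21  0.85 -0.01]
scene 7 1 54 0.0527
scene 7 -1 41 0.0533
scene 8 1 37 0.0493
scene 8 -1 28 0.0493
side 7 1 59 0.0546
side 7 -1 21 0.0544
side 8 1 40 0.0507
side 8 -1 16 0.0507
```

View pics/scene8.png

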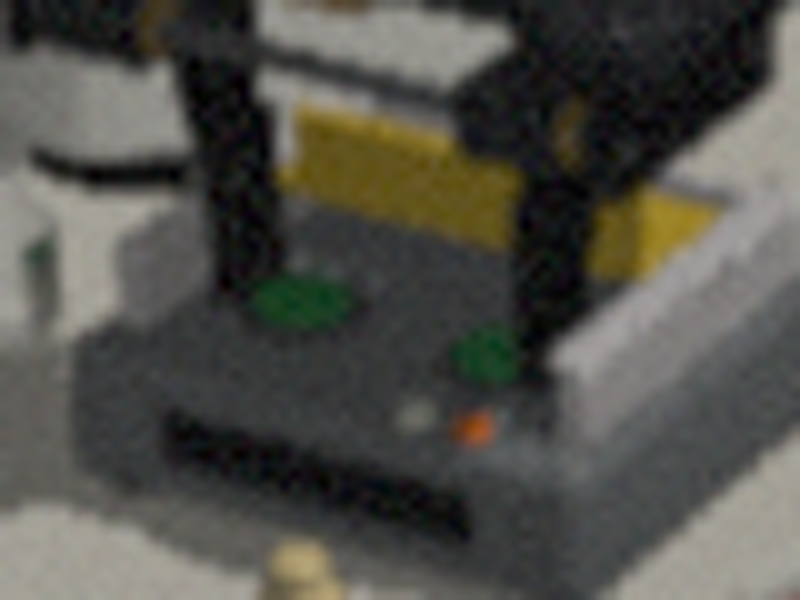

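Run:
```python
from bench import *
from h import *
o=ori(PSI)
s=read_state(); p=s["position"].copy()
q=p.copy(); q[2]=.0222; print(movel(q,o,velocity=.01,guard=12))
for i in range(5):
    s=read_state(); print(s["time_s"],s["position"],s["force"].round(2),s["torque"].round(2),s["finger_gap"]); dwell(.5)
for n in("side","scene"):
    f=grab_frame(n); np.savez(n+"9.npz",**f)
    P=pts(f); h=cv2.cvtColor(f["pixels"],cv2.COLOR_BGR2HSV); m=cv2.inRange(h,(50,100,30),(80,255,255))>0
    X=P[...,:2]@EX-ORG[0]; Y=P[...,:2]@EY-ORG[1]
    for k,g in ((7,dict(np.load(f"{n}7.npz"))),(9,f)):
      P=pts(g);X=P[...,:2]@EX-ORG[0]; Y=P[...,:2]@EY-ORG[1]
      for sg in (1,-1):
        mm=(abs(X+.022)<.006)&(abs(Y-sg*.026)<.006); print(n,k,sg,mm.sum(),np.median(P[mm][:,2]).round(4))
```

```text
False
20.125 [0.5151019  0.18383252 0.02260482] [-5.27  0.26  8.9 ] [0.12 0.94 0.  ] 0.07833773140290091
20.625 [0.51508967 0.18382871 0.02262197] [-4.12  1.19  9.33] [0.15 0.92 0.  ] 0.07822236781174166
21.125 [0.51503904 0.18383938 0.02258727] [-3.77  0.78  8.8 ] [ 0.12  0.95 -0.03] 0.07829384819600911
21.625 [0.51509819 0.18382045 0.02261902] [-3.55  0.37  9.15] [ 0.15  0.94 -0.02] 0.07829208032599781
22.125 [0.51510389 0.18386361 0.02262198] [-4.7  -0.1   9.81] [0.14 0.91 0.  ] 0.07825639263331513
side 7 1 27 0.0478
side 7 -1 36 0.2311
side 9 1 21 0.0464
side 9 -1 31 0.0525
scene 7 1 26 0.0487
scene 7 -1 24 0.144
scene 9 1 16 0.0477
scene 9 -1 20 0.0508
```

Run:
```python
from h import *
for n in ("scene","side"):
  for k in (7,8,9):
    f=dict(np.load(f"{n}{k}.npz")); P=pts(f); h=cv2.cvtColor(f["pixels"],cv2.COLOR_BGR2HSV); m=cv2.inRange(h,(50,100,30),(80,255,255))
    X=P[...,:2]@EX-ORG[0]; Y=P[...,:2]@EY-ORG[1]
    for sg in(1,-1):
        mm=(m>0)&(abs(X+.022)<.016)&(abs(Y-sg*.029)<.016); v,u=np.nonzero(mm); z=P[mm][:,2]
        print(n,k,sg,mm.sum(),"bbox",u.min(),u.max(),v.min(),v.max(),np.percentile(z,[50,75,90]).round(4))
```

```text
scene 7 1 55 bbox 235 244 215 222 [0.0527 0.0546 0.056 ]
scene 7 -1 42 bbox 255 262 220 227 [0.0533 0.0553 0.0572]
scene 8 1 38 bbox 235 244 217 222 [0.0493 0.0506 0.0512]
scene 8 -1 28 bbox 255 261 223 227 [0.0493 0.0505 0.0514]
scene 9 1 39 bbox 236 244 217 222 [0.0487 0.0497 0.051 ]
scene 9 -1 24 bbox 256 261 223 227 [0.0493 0.0503 0.0515]
side 7 1 59 bbox 284 293 189 196 [0.0546 0.0562 0.0578]
side 7 -1 22 bbox 298 301 199 205 [0.0542 0.0571 0.058 ]
side 8 1 42 bbox 284 292 191 196 [0.0506 0.0521 0.0529]
side 8 -1 16 bbox 298 301 201 205 [0.0507 0.0529 0.0534]
side 9 1 41 bbox 285 292 191 196 [0.0498 0.0515 0.0522]
side 9 -1 15 bbox 298 301 201 205 [0.0491 0.0506 0.0515]
```

Both keys read about 5–6 mm down, and by the same amount. I'll hold a little longer, then raise them together before letting go.

Run:
```python
from bench import *
from h import *
o=ori(PSI); dwell(.8)
s=read_state(); print(s["time_s"],s["force"].round(2)); p=s["position"].copy()
q=p.copy(); q[2]=.0285; movel(q,o,velocity=.015); s=read_state(); print(s["time_s"],s["position"],s["force"].round(2),s["finger_gap"])
open_jaws(); s=read_state(); print(s["time_s"],s["force"].round(2),s["finger_gap"])
movel(con(-.0226,.0009,.09),o,velocity=.1)
movel(con(-.09,.0,.20),o,velocity=.2)
s=read_state(); f=grab_frame("wrist"); T=toolT(s)@f["mount"]; f["T"]=T; np.savez("w10.npz",**f); cv2.imwrite("pics/w10.png",f["pixels"])
P=pts(f,T); X=P[...,:2]@EX-ORG[0]; Y=P[...,:2]@EY-ORG[1]
for sg in (1,-1):
    mm=(np.hypot(X+.0226,Y-sg*.029-.0009)<.009); print("key z",sg,mm.sum(),np.median(P[mm][:,2]))
h=cv2.cvtColor(f["pixels"],cv2.COLOR_BGR2HSV); m=(h[...,0]>20)&(h[...,0]<36)&(h[...,1]>140)&(P[...,2]>.062)&(P[...,2]<.08)&(abs(Y)<.045)
print("lip x",m.sum(),np.median(X[m]) if m.any() else None, s["time_s"],s["force"])
f=grab_frame("scene"); np.savez("scene10.npz",**f); cv2.imwrite("pics/scene10.png",f["pixels"])
```

```text
23.525 [-4.55  0.97  9.16]
24.0917 [0.51502594 0.18379075 0.02828522] [-0.78  2.23  1.83] 0.07836572186839076
24.5917 [0.63 0.91 0.19] 0.08689305012088122
key z 1 213 0.05414075713609928
key z -1 217 0.054103474479785474
lip x 49 0.038021007346888624 26.15 [-0.0403947  -0.19204563 -0.15295719]
```

View pics/w10.png

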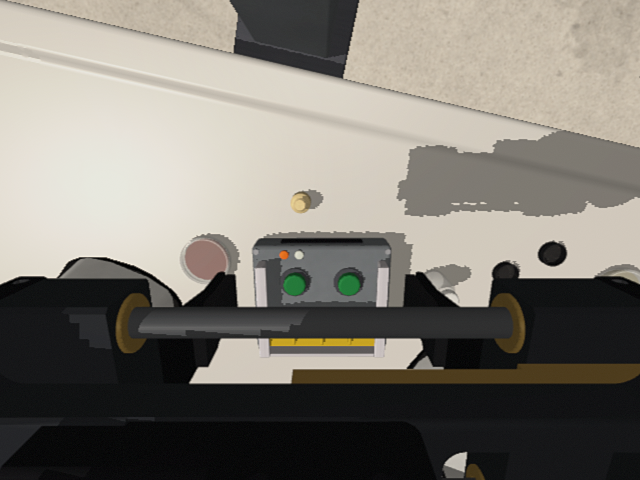

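View pics/scene10.png

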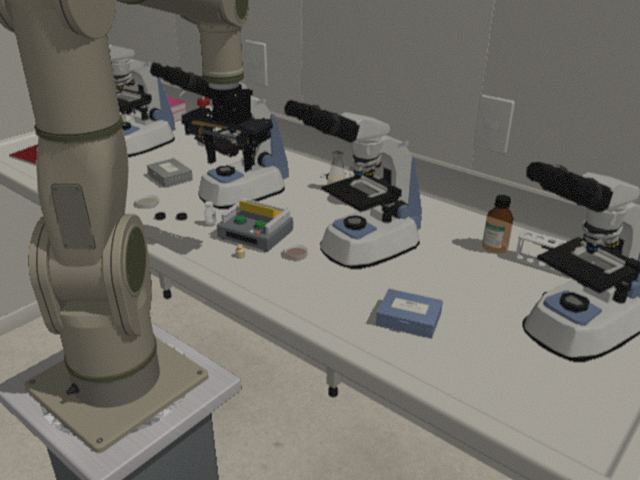

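Run:
```python
from h import *
for k in ("scene0","scene4","scene10"):
    f=dict(np.load(k+".npz")); P=pts(f); X=P[...,:2]@EX-ORG[0]; Y=P[...,:2]@EY-ORG[1]
    h=cv2.cvtColor(f["pixels"],cv2.COLOR_BGR2HSV); m=(h[...,0]>20)&(h[...,0]<36)&(h[...,1]>140)&(P[...,2]>.064)&(P[...,2]<.078)&(abs(Y)<.045)
    print(k,m.sum(),np.median(X[m]))
a=dict(np.load("scene0.npz"))["pixels"].astype(int); b=dict(np.load("scene10.npz"))["pixels"].astype(int)
for n,(u,v) in dict(bottle=(210,213),weight=(240,252),dish=(295,253),box=(410,312)).items(): print(n,abs(a-b)[v-12:v+12,u-12:u+12].mean().round(1))
```

```text
scene0 154 -0.036039172232187056
scene4 158 0.0070795737418747895
scene10 151 0.007069364574157855
bottle 5.9
weight 5.8
dish 5.5
box 5.4
```

```bash
python3 -c "
from bench import *
print(sign_off())"
```

```text
the job is handed in; nothing more can be done
None
```

The job is handed in. The shutter is fully open, and both keys were held down together for about 3.4 s and are up again. One departure from the wording: the fingers pressed the keys by gripping their sides, not with a fingertip on each top.

- **Shutter:** I closed the jaws on the lip and pulled it back to its stop. It read about 49.5 mm open straight afterwards and in the last picture.
- **Why the sides:** the jaws only open fully (87 mm) or close, and neither position puts the tips over both key tops. I gripped the outer sides of both keys at 25 N and carried them down together.
- **Key depth:** the force rose at about the rate expected for both springs together, reaching 9 N. The depth images showed both keys 5–6 mm down, with the two sides agreeing to about 1 mm. That is past the 4 mm mark, but I could not read the key joints directly.
- **Release:** I raised both keys together before opening the jaws, so neither was ever down alone.
- **Last checks:** key tops were at 54.1 mm on both sides, which is up. The slide box, bottle, dish and weight showed no change beyond image noise. The gripper was clear of the console with no contact force, at about 26 s on the robot clock.
- **What disagreed:**
  - The real fingertips are about 22 mm behind the reported TCP. I confirmed this with a light touch on the console deck and corrected for it.
  - The finger opening read 78 mm on the keys instead of the expected 82 mm; I put this down to flex without checking.

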